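# Bring the printing block up to the register stop

### The job

Set the long wooden printing block down between the two rails of the register jig, well short of the stop bar, with its length along the lane. Then slide it gently along the lane until you feel it press against the stop bar, and leave it lying there against the bar. Leave the short ridge-handled block where it stands.

Things in the scene. Friction and masses are not known exactly. Their poses are not given: they have to be found in the camera images.
- long_block_grip (a point): LONG wooden hand printing block, 0.13-0.24 kg, on the table near a short and a round one: base 60 (x) x 100 (y) x 22 mm high, on it a ridge grip 26 (x) x 68 (y) mm, from 22 to 66 mm above the underside. Point: middle of the ridge, 44 mm above the underside; z up. Grip the ridge across its 26 mm. Slides on the jig with under 3 N drag from its own weight.
- jig: Fixed register jig: plywood board 130 (x) x 340 (y) x 12 mm thick, two aluminium rails along y, 12 mm wide, rising 10 mm above the board. Between them, on the board's middle line, a lane 76 mm wide: 8 mm free on each side of the block. Origin: centre of the board's underside, on the table. +y runs along the lane towards the stop bar; the lane is free from the bar to the -y end (220 mm or more).
- stop: Rigid stop bar clamped across the lane, 60 to 140 mm from the jig's centre towards the jig's +y: aluminium, 16 mm thick (y), 26 mm high, reaching over both rails, black knob 24 mm wide on top (40 mm high in all). Origin: centre of its underside, on the board's upper face. Axes as the jig's. The block meets its -y face; then the block's middle is 58 mm from the origin.
- short_block_grip (a point): SHORT hand printing block, to be left alone: same wood and ridge grip, but a square base 60 x 60 mm and a ridge 44 mm long. Point: middle of its ridge, 44 mm above its underside.

How it is judged:
By the outcome, as a careful person would: the job done as asked, in the order asked, and still so for the second after the job is handed in, with the robot touching nothing.
It also fails if it takes over 42 s, if anything falls off the work surface, if the arm or the gripper's body presses on something with over 40 N, if the wrist force passes 120 N, or if a joint passes its speed limit or range.

### The arm

A 7-joint arm with a two-finger parallel gripper is mounted at the origin on the work surface. World frame = base frame: x ahead of the robot, y to its left, z up, the work surface at z = 0. Lengths are in m, angles in rad, forces in N, time in s.
With the tool pointing down it reaches from about 0.4 to 0.85 m from the base axis. Payload 10.4 kg.
Tool frame: the origin (TCP) lies midway between the tips of the shut fingers; the grasp point (between the pads) lies 19 mm behind it; y points along the fingers, x is the direction in which the jaws open and shut, and the axes are right-handed (so a half turn about y gives the same grasp; the last joint's range is limited). The gripper opens to 87 mm and grips with 3 to 60 N. Pads are 19 mm wide; open, the fingers measure 117 mm over their backs; the gripper's body (75 mm by 190 mm) begins 51 mm behind the grasp point.
Start: joints at [-1.366, 0.332, -0.065, 1.46, 0.022, 1.35, -0.088], TCP at [0.141, 0.609, 0.223] pointing down, gripper open.
Joint ranges: [-2.6, 2.6], [-0.5, 2.12], [-1.47, 1.34], [0.16, 2.42], [-1.27, 4.41], [0.06, 2.06], [-2.6, 2.6]. Speed limits (rad/s): [2.22, 2.22, 2.79, 2.79, 3.14, 3.14, 3.14].

### API

Orientations are given as a unit quaternion [x, y, z, w].
In Python, from bench import r gives the robot as it stands. The module is installed in compiled form; this text tells all that it offers.
- The arm moves only by the tool arm_command, never from a script. Its argument "deltas" is one flat list of numbers, 6 for each row, row after row: the shift along the tool's x, y, z in m, then the turn, a rotation vector about the tool's x, y, z in degrees. In form: [tx, ty, tz, ax, ay, az, tx, ty, tz, ax, ay, az, ...]. A call has 1 to 8 rows; each row is the pose to reach, as a shift and turn from the pose commanded when the call began, along the tool's axes at that moment; what a row does not reach only later rows make up. A row lasts 1/8 s, in which the tool goes at most 62.5 mm and 10.7 degrees, less where a joint would pass 70% of its speed; a pose out of reach is approached as far as the arm can. A call with a gripper value outside its range is refused whole. "hand" is the opening, from 0 (shut) to 1 (fully open), set as the call begins (left out, the last holds). The fingers move at their own pace and stop on an object; "grip_force" is the grip in N (left out, the last holds). Time passes only in rows, so rows that repeat a pose let the fingers close. It gives the time, the measured TCP pose, the force and the opening at its end, in the units of the state.
- r.read_state(): the state, without advancing time (a new reading comes with each control period).
- r.camera(name): name is "side" or "top" or "wrist"; returns a dict with "image" (420x560x3 uint8, red, green, blue), "intrinsics" (3x3 intrinsics, pixels), "world_from_camera" (4x4, takes a point from camera to world coordinates); the wrist camera has in their place "hand_eye" (4x4, takes a point from camera to tool coordinates, whose origin is the TCP and whose axes are the tool frame's). Camera axes: x right, y down, z forward; pixel columns grow to the right and rows downward; lengths in m; the calibration is good to about 2 mm. The wrist camera is an equidistant fisheye: a pixel r from the principal point sees the ray r / f radians off the axis. A picture is of the moment at which its call begins: read the wrist's pose just before it. There is no depth.
- r.close_job(): hands the job in, once; it reports no verdict.
Trained networks look in a picture, given as the dict that the camera call returned (one of the last four; its "shot" number tells which), for a name from the list of things; names that differ only in an ending like _2 or _b are one class to them, and where a whole thing is asked for, a point or a joint stands for the part that bears it (a point fixed in the world has none). Each returns a list of dicts, best first, with "conf" (0 to 1); they miss things now and then, are a little off and sometimes report something else, mostly with a low value. They report only what shows in the picture. A call takes as long as a camera call.
- r.boxes_of(picture, query): "centre" ([row, column] in pixels, amid what is visible of it).
- r.regions_of(picture, query): "region" (420x560 bool, what is visible of it) and "centre" ([row, column] in pixels, amid what is visible of it).
The state is a dict: "time": time; "joint_positions": joint angles; "joint_vel": joint speeds; "joint_torque": joint torques, N m; "ee_pos": TCP position; "eef_rot": TCP orientation; "ft_force": force on the tool from outside, world axes, zero at the start; "torque": the same for the moment, N m; "width": finger opening in m.
Only numpy, scipy, OpenCV 4.12 (cv2) and the standard library are available. Lean on these libraries where they do the work, as an engineer would, in place of code of your own. Each camera call takes 0.05 s, during which the arm holds its last target.

## Working session

There is one attempt and no reset: what is moved stays moved. The work goes in short steps, Python scripts to look and compute and a tool call to move; the robot and the scene stay as the last step left them, time stands still between calls to the robot, and variables do not carry over. Pictures are saved under pics/ and viewed, and the job is handed in when it is done.

Besides the shell and the picture viewer there is one more tool, called as name(argument=value, ...) on one line, values as JSON. arm_command: Moves the arm, as the interface text tells. Its arguments: {"type":"object","properties":{"deltas":{"type":"array","items":{"type":"number"}},"hand":{"type":"number"},"grip_force":{"type":"number"}},"required":["deltas"]}

```bash
mkdir -p pics; cat > h.py <<'E'
import numpy as np, cv2
from bench import r
from scipy.spatial.transform import Rotation as R
def save(p,n): cv2.imwrite('pics/'+n,cv2.cvtColor(p['image'],cv2.COLOR_RGB2BGR))
def proj(p,X):
    T=np.linalg.inv(p['world_from_camera']);c=T[:3,:3]@np.array(X)+T[:3,3];u=p['intrinsics']@c;return u[:2]/u[2]
def ray(p,rc,z):
    W=p['world_from_camera'];d=W[:3,:3]@np.linalg.inv(p['intrinsics'])@np.array([rc[1],rc[0],1.]);o=W[:3,3]
    return o+d*(z-o[2])/d[2]
E
python3 - <<'E'
from h import *
s=r.read_state();print(s)
for n in('top','side'):
    p=r.camera(n);save(p,n+'1.png');print(n,p['intrinsics'].tolist(),p['world_from_camera'].round(3).tolist())
    for q in('long_block_grip','short_block_grip','jig','stop'):
        for b in r.boxes_of(p,q)[:3]:print(q,b['centre'],b['conf'],ray(p,b['centre'],{'long_block_grip':.044,'short_block_grip':.044,'jig':.012,'stop':.038}[q]).round(3))
E
```

```text
{'time': 0.0, 'joint_positions': array([-1.36562735,  0.33287801, -0.06470039,  1.46093793,  0.02162362,
        1.34989288, -0.08849424]), 'joint_vel': array([ 1.05631050e-03, -1.48018138e-03, -5.14573367e-04, -1.25000430e-03,
        1.48980292e-03,  7.51780854e-06, -4.84773759e-04]), 'joint_torque': array([-6.02379550e-04, -6.23260760e+01,  2.42727762e-02, -3.89887583e+01,
       -6.15022634e-02,  4.01911314e-02,  1.45331410e-04]), 'ee_pos': array([0.14105449, 0.60848079, 0.22175173]), 'eef_rot': array([ 0.55390927,  0.43957785, -0.44032347, -0.55323691]), 'ft_force': array([0.39467441, 0.19308663, 1.52002131]), 'torque': array([-0.00305657,  0.01171575,  0.03048667]), 'width': 0.08691567926400945}
top [[401.0448333291206, 0.0, 279.6197950615647], [0.0, 401.0448333291206, 207.11278164524785], [0.0, 0.0, 1.0]] [[-0.047, -0.975, 0.218, 0.388], [-0.999, 0.046, -0.01, -0.023], [-0.001, -0.219, -0.976, 0.73], [0.0, 0.0, 0.0, 1.0]]
long_block_grip [205.8, 434.8] 0.72 [ 0.531 -0.302  0.044]
short_block_grip [158.5, 368.6] 0.73 [ 0.623 -0.194  0.044]
jig [194.5, 210.6] 0.72 [0.578 0.096 0.012]
stop [204.6, 136.7] 0.97 [0.559 0.223 0.038]
side [[395.30757003154486, 0.0, 281.1118476859222], [0.0, 395.30757003154486, 210.93011040740836], [0.0, 0.0, 1.0]] [[0.984, -0.13, 0.12, 0.459], [-0.177, -0.745, 0.644, -0.578], [0.006, -0.655, -0.756, 0.704], [0.0, 0.0, 0.0, 1.0]]
long_block_grip [352.6, 293.3] 0.93 [ 0.528 -0.331  0.044]
short_block_grip [283.1, 335.3] 0.96 [ 0.633 -0.213  0.044]
jig [193.9, 285.7] 0.71 [0.589 0.062 0.012]
stop [142.9, 263.3] 0.77 [0.561 0.229 0.038]
```

View pics/top1.png

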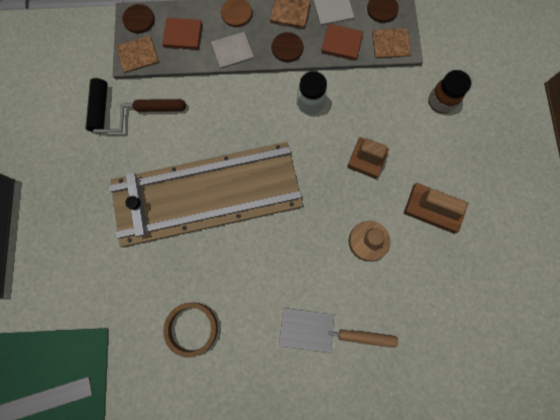

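View pics/side1.png

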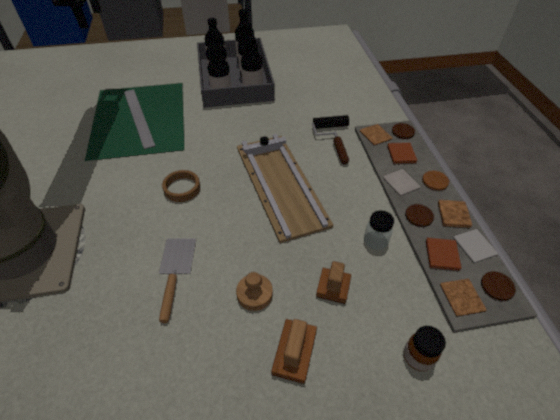

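```bash
cat > fit.py <<'E'
from h import *
from scipy.optimize import minimize
def box(x0,x1,y0,y1,z0,z1): return np.array([[a,b,c] for a in(x0,x1) for b in(y0,y1) for c in(z0,z1)])
def cb(lx,ly,z0,z1): return box(-lx/2,lx/2,-ly/2,ly/2,z0,z1)
LONG=[cb(.06,.1,0,.022),cb(.026,.068,.022,.066)]
SHORT=[cb(.06,.06,0,.022),cb(.026,.044,.022,.066)]
JIG=[cb(.13,.34,0,.012),box(-.05,-.038,-.17,.17,.012,.022),box(.038,.05,-.17,.17,.012,.022)]
def sil(p,parts,q,z=0):
    c,s=np.cos(q[2]),np.sin(q[2]);M=np.array([[c,-s,0],[s,c,0],[0,0,1]])
    im=np.zeros((420,560),np.uint8)
    T=np.linalg.inv(p['world_from_camera'])
    for P in parts:
        X=P@M.T+[q[0],q[1],z];C=X@T[:3,:3].T+T[:3,3];u=C@p['intrinsics'].T;u=u[:,:2]/u[:,2:]
        h=cv2.convexHull(u.astype(np.float32))
        cv2.fillConvexPoly(im,np.round(h*16).astype(np.int32),255,cv2.LINE_AA,4)
    return im/255.
def fit(views,parts,q0,z=0):
    def f(q):
        e=0
        for p,m in views:
            s=sil(p,parts,q,z);e+=np.abs(s-m).sum()/m.sum()
        return e
    best=None
    for dy in(0,.25,-.25,.5,-.5):
        q=np.array(q0)+[0,0,dy]
        o=minimize(f,q,method='Nelder-Mead',options=dict(initial_simplex=q+np.array([[0,0,0],[.02,0,0],[0,.02,0],[0,0,.15]]),xatol=1e-4,fatol=1e-4))
        if best is None or o.fun<best.fun:best=o
    return best.x,best.fun
E
python3 - <<'E'
from fit import *
ps=[r.camera('top'),r.camera('side')]
for n,parts,q0 in(('long_block_grip',LONG,(.53,-.315,-.2)),('short_block_grip',SHORT,(.63,-.2,-.2)),('jig',JIG,(.58,.08,.15))):
    v=[]
    for p in ps:
        g=r.regions_of(p,n)
        if g: v.append((p,g[0]['region'].astype(float)));print(n,g[0]['conf'],g[0]['region'].sum())
    print(n,'both',fit(v,parts,q0),[fit([a],parts,q0) for a in v])
    for p,k in zip(ps,'ts'):
        pass
ims=[]
E
```

```text
long_block_grip 0.7 1972
long_block_grip 0.74 2047
long_block_grip both (array([ 0.53439417, -0.31402197, -0.4187303 ]), np.float64(0.22953068098740956)) [(array([ 0.53372643, -0.31487024, -0.41086597]), np.float64(0.12196237521377719)), (array([ 0.536121  , -0.31093696, -0.42342361]), np.float64(0.09362912727377223))]
short_block_grip 0.85 1051
short_block_grip 0.61 1076
short_block_grip both (array([ 0.63673653, -0.199544  , -0.47331619]), np.float64(0.3375867703183977)) [(array([ 0.63550326, -0.20007857, -0.52376213]), np.float64(0.19956344098057874)), (array([ 0.63809027, -0.19723844, -0.45394378]), np.float64(0.11867118594649755))]
jig 0.76 11677
jig 0.8 5091
jig both (array([0.58392892, 0.10837841, 0.17611267]), np.float64(0.25980025792076966)) [(array([0.58367757, 0.10512722, 0.17609408]), np.float64(0.12370656578123242)), (array([0.58464645, 0.10958487, 0.17323858]), np.float64(0.1277109547413544))]
```

```bash
python3 - <<'E'
from fit import *
for n in('top','side'):
    p=r.camera(n);im=p['image'].copy()
    for parts,q in((LONG,(.5344,-.314,-.417)),(JIG,(.584,.1075,.1755))):
        for P in parts:
            m=(sil(p,[P],q)>.5).astype(np.uint8);c,_=cv2.findContours(m,0,2);cv2.drawContours(im,c,-1,(0,255,0),1)
    p={'image':cv2.resize(im,(1120,840))}
    for i,(a,b) in enumerate([((250,0),0)] ):pass
    if n=='top': save({'image':cv2.resize(im[120:270,90:490],(800,300))},'ot.png')
    else: save({'image':cv2.resize(im[120:400,200:380],(516,800//1))[:600*2]},'os_.png');save({'image':cv2.resize(im[120:400,200:380],None,fx=2.1,fy=2.1)},'os.png')
E
```

```text
(no output)
```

View pics/ot.png

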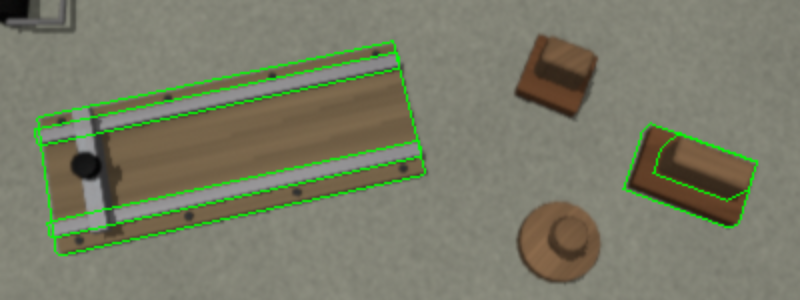

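View pics/os.png

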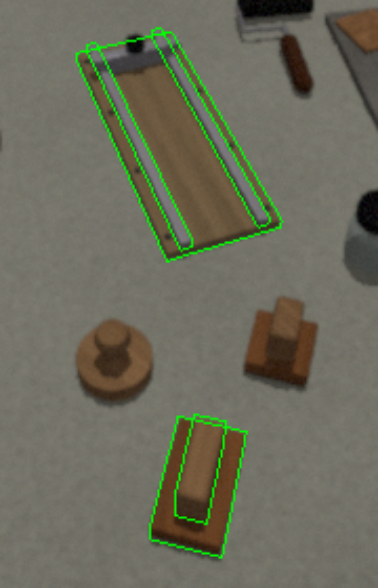

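```bash
cat >> h.py <<'E'
def goal(xyz,yaw,flip=None):
    s=r.read_state();p=np.array(s['ee_pos']);Rt=R.from_quat(s['eef_rot']).as_matrix()
    c=[]
    for k in(0,np.pi):
        y=yaw+k;x=np.array([np.cos(y),np.sin(y),0]);Y=np.array([0,0,-1.]);G=np.c_[x,Y,np.cross(x,Y)]
        rv=np.degrees(R.from_matrix(Rt.T@G).as_rotvec());c.append((np.linalg.norm(rv),rv))
    c.sort(key=lambda t:t[0])
    print('t',s['time'],'pos',p.round(4),'shift',(Rt.T@(np.array(xyz)-p)).round(4),'rot',c[0][1].round(2),'alt',c[1][1].round(2))
    print('toolx',Rt[:,0].round(3),'tooly',Rt[:,1].round(3),'toolz',Rt[:,2].round(3),'J',np.array(s['joint_positions']).round(2),'F',np.array(s['ft_force']).round(2))
E
python3 - <<'E'
from h import *
goal((.5,.25,.22),-.417);goal((.534,-.314,.2),-.417)
E
```

```text
t 1.0 pos [0.1411 0.6089 0.2226] shift [-0.2686  0.0025 -0.4307] rot [ 0.000e+00 -7.916e+01  1.000e-02] alt [-1.0000e-02  1.0084e+02  0.0000e+00]
toolx [0.226 0.974 0.   ] tooly [-0.  0. -1.] toolz [-0.974  0.226  0.   ] J [-1.37  0.33 -0.06  1.46  0.02  1.35 -0.09] F [-0.31  0.69 -0.45]
t 1.0 pos [0.1411 0.6089 0.2226] shift [-0.8104  0.0225 -0.5911] rot [ 0.000e+00 -7.916e+01  1.000e-02] alt [-1.0000e-02  1.0084e+02  0.0000e+00]
toolx [0.226 0.974 0.   ] tooly [-0.  0. -1.] toolz [-0.974  0.226  0.   ] J [-1.37  0.33 -0.06  1.46  0.02  1.35 -0.09] F [-0.31  0.69 -0.45]
```

arm_command(deltas=[-0.033, 0, -0.053, 0, 10, 0, -0.066, 0, -0.106, 0, 20, 0, -0.099, 0, -0.159, 0, 30, 0, -0.132, 0, -0.212, 0, 40, 0, -0.165, 0, -0.265, 0, 50, 0, -0.198, 0, -0.318, 0, 60, 0, -0.231, 0, -0.371, 0, 70, 0, -0.264, 0, -0.424, 0, 80, 0], hand=1)

```text
time: 2.0
ee_pos: [0.4958, 0.2545, 0.2229]
eef_rot: [-0.707, 0.021, -0.021, 0.707]
ft_force: [0.7, 1.4, 0.2]
width: 0.0872
```

```bash
python3 - <<'E'
from h import *
goal((.534,-.314,.19),-.417)
E
```

```text
t 2.0 pos [0.4958 0.2545 0.2229] shift [ 0.0715  0.0325 -0.5653] rot [-5.000e-02  2.053e+01  2.000e-02] alt [ 3.0000e-02 -1.5947e+02  8.0000e-02]
toolx [ 0.998 -0.059  0.001] tooly [ 0.001  0.001 -1.   ] toolz [0.059 0.998 0.001] J [-0.9   0.18  0.39  1.66 -0.07  1.31 -0.55] F [0.73 1.36 0.25]
```

arm_command(deltas=[0.007, 0.003, -0.06, 0, 3, 0, 0.014, 0.006, -0.12, 0, 6, 0, 0.022, 0.01, -0.18, 0, 9, 0, 0.03, 0.014, -0.24, 0, 12, 0, 0.038, 0.017, -0.3, 0, 15, 0, 0.046, 0.02, -0.36, 0, 18, 0, 0.054, 0.024, -0.42, 0, 20.5, 0, 0.06, 0.028, -0.48, 0, 20.5, 0])

```text
time: 3.0
ee_pos: [0.5292, -0.2282, 0.1947]
eef_rot: [-0.692, 0.144, -0.145, 0.692]
ft_force: [1.0, 0.9, 0.1]
width: 0.0872
```

```bash
python3 - <<'E'
from h import *
goal((.534,-.314,.19),-.417)
p=r.camera('wrist');save(p,'w1.png');print(p['intrinsics'],p['hand_eye'])
for b in r.boxes_of(p,'long_block_grip'):print(b)
E
```

```text
t 3.0 pos [ 0.5292 -0.2282  0.1947] shift [ 0.0387  0.0047 -0.0768] rot [-0.03  0.36  0.05] alt [ 8.0000e-02 -1.7964e+02  5.0000e-02]
toolx [ 0.917 -0.399  0.001] tooly [ 0.001  0.    -1.   ] toolz [0.399 0.917 0.001] J [-0.31  0.29  0.77  1.67 -0.21  1.27  0.09] F [0.98 0.88 0.07]
[[325.1922621    0.         279.20596829]
 [  0.         325.1922621  214.63107156]
 [  0.           0.           1.        ]] [[ 9.99999884e-01  4.74210119e-04 -7.93839265e-05  2.34384322e-04]
 [ 1.99220325e-04 -2.58392315e-01  9.66040047e-01 -1.62844658e-01]
 [ 4.37593769e-04 -9.66039951e-01 -2.58392380e-01  7.12218919e-02]
 [ 0.00000000e+00  0.00000000e+00  0.00000000e+00  1.00000000e+00]]
{'centre': [243.6, 313.9], 'conf': 0.85}
```

View pics/w1.png

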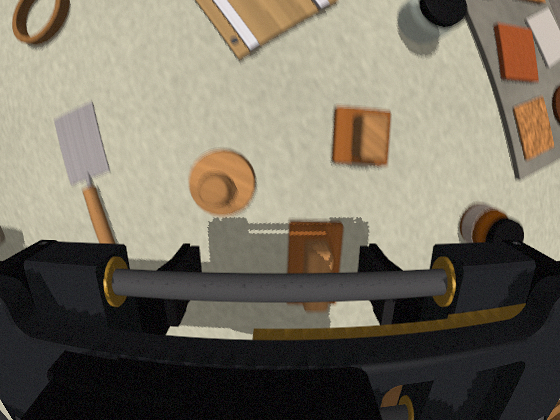

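The wrist view shows the long block at about column 315, rows 222–310, aligned with the picture's columns; the gripper partly covers it. Next I move over it.

arm_command(deltas=[0.019, 0.01, -0.038, 0, 0.4, 0, 0.0385, 0.025, -0.077, 0, 0.4, 0, 0.0385, 0.03, -0.077, 0, 0.4, 0])

```text
time: 3.48
ee_pos: [0.5318, -0.3159, 0.1636]
eef_rot: [0.692, -0.149, 0.148, -0.691]
ft_force: [0.2, 1.0, 0.9]
width: 0.0871
```

```bash
cat >> h.py <<'E'
def wproj(p,X,s):
    Rt=R.from_quat(s['eef_rot']).as_matrix();T=np.eye(4);T[:3,:3]=Rt;T[:3,3]=s['ee_pos']
    W=T@p['hand_eye'];W=np.linalg.inv(W);C=np.atleast_2d(X)@W[:3,:3].T+W[:3,3]
    th=np.arctan2(np.hypot(C[:,0],C[:,1]),C[:,2]);ph=np.arctan2(C[:,1],C[:,0]);K=p['intrinsics']
    return np.c_[K[0,2]+K[0,0]*th*np.cos(ph),K[1,2]+K[1,1]*th*np.sin(ph)]
E
cat > wov.py <<'E'
from fit import *
from h import wproj
def wov(name,items):
    s=r.read_state();p=r.camera('wrist');im=p['image'].copy()
    for parts,q,z in items:
        c,sn=np.cos(q[2]),np.sin(q[2]);M=np.array([[c,-sn,0],[sn,c,0],[0,0,1]])
        for P in parts:
            X=P@M.T+[q[0],q[1],z]
            for i in range(8):
                for j in(1,2,4):
                    if not i&j:
                        L=X[i]+(X[i|j]-X[i])*np.linspace(0,1,12)[:,None]
                        cv2.polylines(im,[np.round(wproj(p,L,s)).astype(np.int32)],False,(0,255,0),1)
    save({'image':im},name)
E
python3 - <<'E'
from wov import *
from h import goal
goal((.534,-.314,.028),-.417)
wov('w2.png',[(LONG,(.5344,-.314,-.417),0)])
E
```

```text
t 3.475 pos [ 0.5318 -0.3159  0.1636] shift [0.0013 0.1356 0.0029] rot [ 0.12 -0.33 -0.06] alt [9.0000e-02 1.7967e+02 1.9000e-01]
toolx [ 0.912 -0.41  -0.001] tooly [-0.002 -0.002 -1.   ] toolz [ 0.41   0.912 -0.002] J [-0.13  0.43  0.77  1.59 -0.31  1.25  0.28] F [0.19 0.96 0.92]
```

View pics/w2.png

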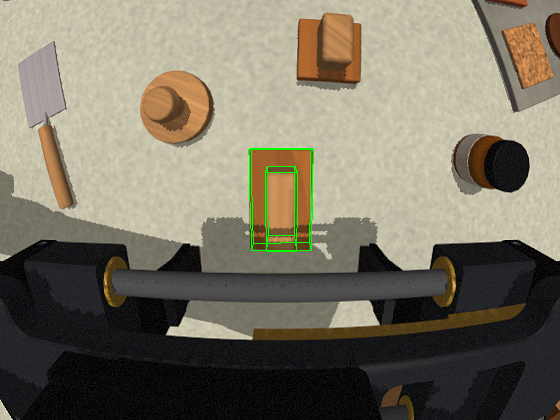

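The projected model lies on the block (base columns 250–312, rows 148–250). I go down and grip.

arm_command(deltas=[0.001, 0.04, 0.001, 0, 0, 0, 0.001, 0.08, 0.002, 0, 0, 0, 0.001, 0.11, 0.002, 0, 0, 0, 0.001, 0.125, 0.002, 0, 0, 0, 0.001, 0.134, 0.002, 0, 0, 0, 0.001, 0.136, 0.002, 0, 0, 0, 0.001, 0.136, 0.002, 0, 0, 0], hand=1)

```text
time: 4.4
ee_pos: [0.5357, -0.3113, 0.0293]
eef_rot: [0.692, -0.146, 0.147, -0.692]
ft_force: [0.5, -0.8, 0.0]
width: 0.0872
```

```bash
python3 - <<'E'
from h import goal
goal((.534,-.314,.028),-.417)
E
```

```text
t 4.4 pos [ 0.5357 -0.3113  0.0293] shift [-0.0004  0.0013 -0.0032] rot [-0.01 -0.06  0.07] alt [-1.0000e-01  1.7994e+02 -2.0000e-02]
toolx [ 0.914 -0.406  0.001] tooly [ 0.001 -0.    -1.   ] toolz [0.406 0.914 0.   ] J [-0.07  0.58  0.69  1.7  -0.42  1.01  0.35] F [ 0.54 -0.82  0.04]
```

arm_command(deltas=[0, 0.001, -0.003, 0, 0, 0, 0, 0.001, -0.003, 0, 0, 0, 0, 0.001, -0.003, 0, 0, 0, 0, 0.001, -0.003, 0, 0, 0, 0, 0.001, -0.003, 0, 0, 0], hand=0, grip_force=25)

```text
time: 5.03
ee_pos: [0.534, -0.3138, 0.0275]
eef_rot: [-0.692, 0.147, -0.147, 0.692]
ft_force: [0.3, -1.0, -0.6]
width: 0.0452
```

```bash
python3 - <<'E'
from h import goal
goal((.534,-.314,.15),-.417)
E
```

```text
t 5.025 pos [ 0.534  -0.3138  0.0275] shift [ 1.000e-04 -1.225e-01 -2.000e-04] rot [-0.01 -0.05 -0.  ] alt [ 0.0000e+00  1.7995e+02 -1.0000e-02]
toolx [ 0.914 -0.406 -0.   ] tooly [ 0.  0. -1.] toolz [0.406 0.914 0.   ] J [-0.07  0.58  0.69  1.7  -0.43  1.01  0.35] F [ 0.29 -1.05 -0.61]
```

Fingers still closing (45 mm); wait on.

arm_command(deltas=[0, 0, 0, 0, 0, 0, 0, 0, 0, 0, 0, 0, 0, 0, 0, 0, 0, 0, 0, 0, 0, 0, 0, 0, 0, 0, 0, 0, 0, 0])

```text
time: 5.65
ee_pos: [0.5339, -0.3138, 0.0275]
eef_rot: [-0.692, 0.147, -0.147, 0.692]
ft_force: [-0.4, -0.6, -1.1]
width: 0.0257
```

Gripped at 25.7 mm. Lift.

arm_command(deltas=[0, -0.015, 0, 0, 0, 0, 0, -0.04, 0, 0, 0, 0, 0, -0.07, 0, 0, 0, 0, 0, -0.1, 0, 0, 0, 0, 0, -0.12, 0, 0, 0, 0, 0, -0.12, 0, 0, 0, 0])

```text
time: 6.4
ee_pos: [0.5346, -0.3143, 0.149]
eef_rot: [0.692, -0.146, 0.148, -0.692]
ft_force: [0.4, -0.0, -3.0]
width: 0.026
```

```bash
python3 - <<'E'
from wov import *
from h import goal
s=r.read_state();print(s['width'])
# block middle 0.11 short of contact; stop est
j=np.array([.584,.1075]);a=.1755;ax=np.array([-np.sin(a),np.cos(a)])
st=np.array([.560,.226]);print('stop along',(st-j)@ax, 'lat',(st-j)@np.array([np.cos(a),np.sin(a)]))
tgt=j+ax*(-.06);print(tgt)
goal((*tgt,.15),a)
wov('w3.png',[])
E
```

```text
0.026001418922042253
stop along 0.12087017586514687 lat -0.0029411879111112317
[0.59447603 0.04842164]
t 6.4 pos [ 0.5346 -0.3143  0.149 ] shift [-0.0925 -0.0011  0.3558] rot [ 3.000e-02 -3.401e+01  1.500e-01] alt [-2.0000e-01  1.4599e+02  3.0000e-02]
toolx [ 0.914 -0.406  0.003] tooly [ 0.003 -0.001 -1.   ] toolz [0.406 0.914 0.   ] J [-0.12  0.45  0.76  1.61 -0.33  1.22  0.29] F [ 0.45 -0.02 -3.02]
```

View pics/w3.png

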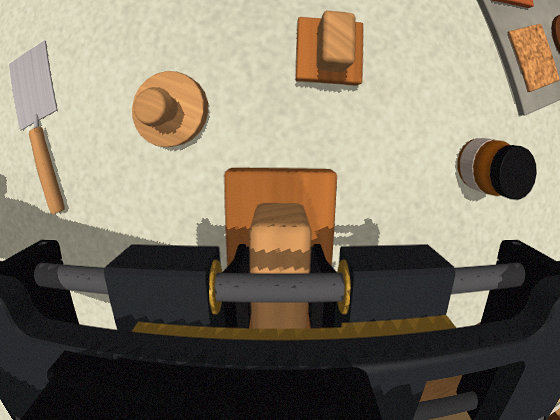

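Block held square (base columns 224–337). Carry it over the lane.

arm_command(deltas=[-0.006, 0, 0.023, 0, -3, 0, -0.018, 0, 0.07, 0, -8, 0, -0.031, 0, 0.12, 0, -13, 0, -0.044, 0, 0.17, 0, -18, 0, -0.059, 0, 0.225, 0, -23, 0, -0.073, 0, 0.28, 0, -28, 0, -0.086, 0, 0.33, 0, -32, 0, -0.0925, 0, 0.356, 0, -34, 0])

```text
time: 7.45
ee_pos: [0.5932, 0.0527, 0.1459]
eef_rot: [-0.704, -0.063, 0.065, 0.704]
ft_force: [1.0, -0.8, -2.4]
width: 0.0261
```

arm_command(deltas=[0, 0, 0, 0, 0, 0, 0, 0, 0, 0, 0, 0])

```text
time: 7.7
ee_pos: [0.5936, 0.0473, 0.1469]
eef_rot: [0.705, 0.061, -0.062, -0.704]
ft_force: [-0.3, -1.5, -2.1]
width: 0.0258
```

```bash
python3 - <<'E'
from wov import *
from h import goal
j=(.584,.1075,.1755)
goal((.5945,.0484,.0395),.1755)
wov('w4.png',[(JIG,j,0)])
p=r.camera('top');im=p['image'].copy()
STOP=[box(-.055,.055,-.008,.008,.012,.038)]
for P,q in((JIG,j),(STOP,(j[0]-np.sin(j[2])*.121,j[1]+np.cos(j[2])*.121,j[2]))):
    for Q in P:
        m=(sil(p,[Q],q)>.5).astype(np.uint8);c,_=cv2.findContours(m,0,2);cv2.drawContours(im,c,-1,(0,255,0),1)
save({'image':cv2.resize(im[120:270,90:340],(800,480))},'t4.png')
E
```

```text
t 7.7 pos [0.5936 0.0473 0.1469] shift [0.0013 0.1074 0.0011] rot [ 0.05 -0.14 -0.07] alt [1.1000e-01 1.7986e+02 8.0000e-02]
toolx [ 0.985  0.172 -0.001] tooly [-0.001 -0.001 -1.   ] toolz [-0.172  0.985 -0.001] J [-0.6   0.35  0.54  1.66 -0.19  1.18  0.17] F [-0.3  -1.46 -2.06]
```

View pics/w4.png

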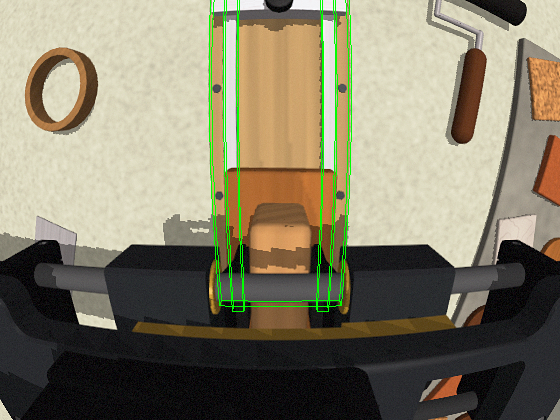

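View pics/t4.png

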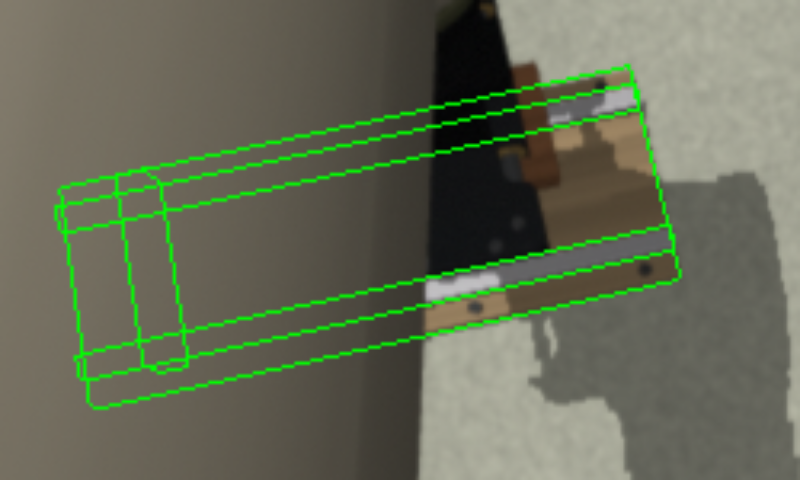

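The wrist picture shows the block (columns 226–335) centred over the lane (rail inner edges about columns 238 and 323), and the projected jig falls on the rails. Lower it to just above the board.

arm_command(deltas=[0.0005, 0.02, 0, 0, 0, 0, 0.001, 0.045, 0.001, 0, 0, 0, 0.001, 0.065, 0.001, 0, 0, 0, 0.001, 0.08, 0.001, 0, 0, 0, 0.001, 0.087, 0.001, 0, 0, 0, 0.001, 0.09, 0.001, 0, 0, 0, 0.001, 0.09, 0.001, 0, 0, 0])

```text
time: 8.68
ee_pos: [0.595, 0.0502, 0.0579]
eef_rot: [-0.704, -0.062, 0.062, 0.704]
ft_force: [0.2, -0.1, -1.4]
width: 0.0255
```

```bash
python3 - <<'E'
from wov import *
from h import goal
j=(.584,.1075,.1755)
goal((.5945,.0484,.0395),.1755)
wov('w5.png',[(JIG,j,0)])
p=r.camera('side');save({'image':cv2.resize(p['image'][110:260,210:350],None,fx=4,fy=4,interpolation=2)},'s5.png')
E
```

```text
t 8.675 pos [0.595  0.0502 0.0579] shift [-0.0008  0.0184 -0.0017] rot [-0.01 -0.01  0.03] alt [-5.0000e-02  1.7999e+02 -1.0000e-02]
toolx [0.985 0.174 0.001] tooly [ 0.001  0.    -1.   ] toolz [-0.174  0.985  0.   ] J [-0.57  0.45  0.51  1.74 -0.25  1.02  0.21] F [ 0.23 -0.14 -1.43]
```

View pics/w5.png

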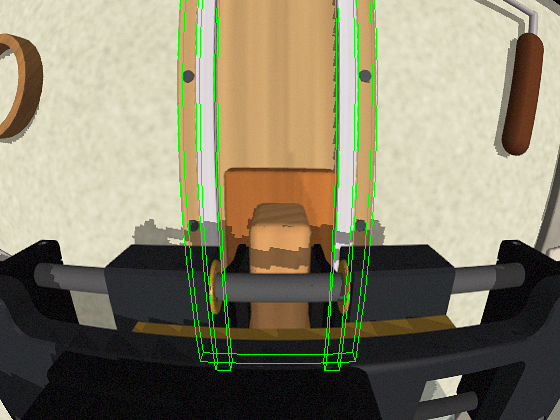

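View pics/s5.png

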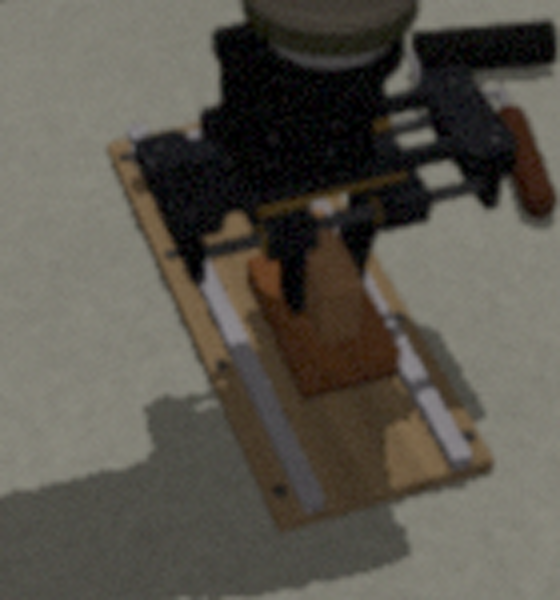

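Block centre (col 280) is about 3 px (≈2 mm) right of lane centre (col 277). I correct by −1.5 mm while lowering.

arm_command(deltas=[-0.0015, 0.005, 0, 0, 0, 0, -0.0015, 0.01, 0, 0, 0, 0, -0.0015, 0.014, 0, 0, 0, 0, -0.0015, 0.016, 0, 0, 0, 0, -0.0015, 0.016, 0, 0, 0, 0])

```text
time: 9.4
ee_pos: [0.5932, 0.0499, 0.0413]
eef_rot: [-0.704, -0.062, 0.062, 0.704]
ft_force: [-0.7, -0.2, -2.0]
width: 0.0258
```

```bash
python3 - <<'E'
from wov import *
from h import goal
goal((.593,.0484,.0395),.1755)
wov('w6.png',[])
E
```

```text
t 9.4 pos [0.5932 0.0499 0.0413] shift [-0.0005  0.0018 -0.0015] rot [-0.   -0.01 -0.02] alt [ 2.0000e-02  1.7999e+02 -0.0000e+00]
toolx [ 0.985  0.174 -0.   ] tooly [-0. -0. -1.] toolz [-0.174  0.985  0.   ] J [-0.56  0.47  0.5   1.76 -0.26  0.99  0.22] F [-0.7  -0.18 -1.95]
```

View pics/w6.png

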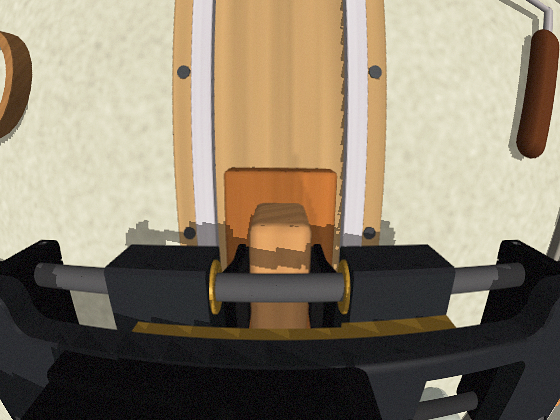

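Now the block sits central: gaps about 10 px left and 8 px right. Set it down.

arm_command(deltas=[0, 0.0008, 0, 0, 0, 0, 0, 0.0015, 0, 0, 0, 0, 0, 0.002, 0, 0, 0, 0, 0, 0.002, 0, 0, 0, 0])

```text
time: 9.95
ee_pos: [0.5933, 0.05, 0.0395]
eef_rot: [-0.704, -0.062, 0.062, 0.704]
ft_force: [0.7, 0.1, -0.9]
width: 0.0263
```

arm_command(deltas=[0, 0.0005, 0, 0, 0, 0, 0, 0.001, 0, 0, 0, 0, 0, 0.001, 0, 0, 0, 0])

```text
time: 10.32
ee_pos: [0.5933, 0.05, 0.0394]
eef_rot: [-0.704, -0.062, 0.062, 0.705]
ft_force: [-5.7, -1.1, 9.5]
width: 0.0259
```

Contact felt (Fz about +11 N against the hanging value). I release it briefly so that it lies free on the board, and back off the downward preload.

arm_command(deltas=[0, -0.0008, 0, 0, 0, 0, 0, -0.0008, 0, 0, 0, 0, 0, -0.0008, 0, 0, 0, 0, 0, -0.0008, 0, 0, 0, 0], hand=0.5)

```text
time: 10.82
ee_pos: [0.5933, 0.05, 0.0393]
eef_rot: [-0.704, -0.062, 0.062, 0.704]
ft_force: [0.4, -0.2, 1.4]
width: 0.0431
```

arm_command(deltas=[0, 0, 0, 0, 0, 0, 0, 0, 0, 0, 0, 0, 0, 0, 0, 0, 0, 0, 0, 0, 0, 0, 0, 0, 0, 0, 0, 0, 0, 0], hand=0, grip_force=15)

```text
time: 11.45
ee_pos: [0.5933, 0.0499, 0.0393]
eef_rot: [-0.704, -0.062, 0.062, 0.704]
ft_force: [0.2, -0.2, 0.3]
width: 0.0256
```

```bash
python3 - <<'E'
from wov import *
from h import goal
goal((.584-.063*np.sin(.1755),.1075+.063*np.cos(.1755),.0395),.1755)
wov('w7.png',[])
E
```

```text
t 11.45 pos [0.5933 0.0499 0.0393] shift [ 0.0009 -0.0002  0.1213] rot [-0.   -0.01  0.  ] alt [ -0.   179.99  -0.  ]
toolx [0.985 0.174 0.   ] tooly [ 0.  0. -1.] toolz [-0.174  0.985  0.   ] J [-0.56  0.47  0.5   1.76 -0.27  0.98  0.22] F [ 0.17 -0.18  0.27]
```

View pics/w7.png

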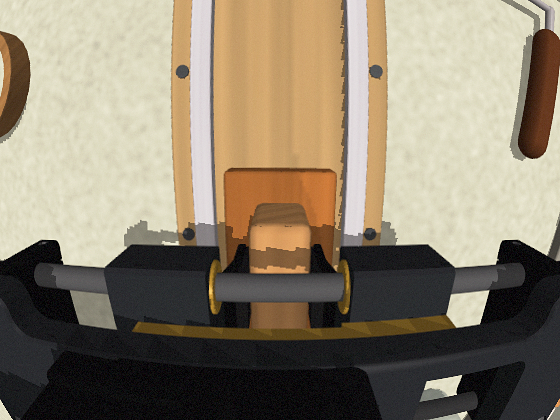

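Block lies in the lane on the board, regripped. Slide 80 mm.

arm_command(deltas=[0, 0, 0.005, 0, 0, 0, 0, 0, 0.016, 0, 0, 0, 0, 0, 0.028, 0, 0, 0, 0, 0, 0.04, 0, 0, 0, 0, 0, 0.052, 0, 0, 0, 0, 0, 0.064, 0, 0, 0, 0, 0, 0.075, 0, 0, 0, 0, 0, 0.08, 0, 0, 0])

```text
time: 12.5
ee_pos: [0.5791, 0.1297, 0.0393]
eef_rot: [-0.704, -0.062, 0.062, 0.704]
ft_force: [-0.4, -2.1, -1.0]
width: 0.0257
```

```bash
python3 - <<'E'
from wov import *
from h import goal
goal((.584-.063*np.sin(.1755),.1075+.063*np.cos(.1755),.0395),.1755)
wov('w8.png',[])
E
```

```text
t 12.5 pos [0.5791 0.1297 0.0393] shift [ 0.0009 -0.0002  0.0403] rot [-0.02  0.04  0.  ] alt [ 0.0000e+00 -1.7996e+02  3.0000e-02]
toolx [0.985 0.175 0.   ] tooly [-0.  0. -1.] toolz [-0.175  0.985  0.   ] J [-0.68  0.46  0.48  1.76 -0.25  0.98  0.07] F [-0.37 -2.1  -1.03]
```

View pics/w8.png

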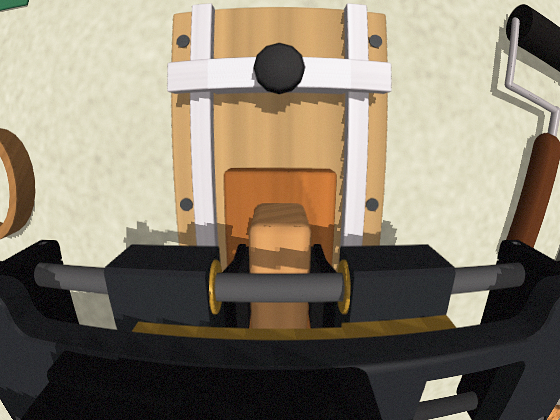

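The bar's near face is at row 92 and the block's front at row 168: about 40 mm of lane left, matching the estimate. Slide 30 mm more, then creep.

arm_command(deltas=[0, 0, 0.005, 0, 0, 0, 0, 0, 0.011, 0, 0, 0, 0, 0, 0.017, 0, 0, 0, 0, 0, 0.022, 0, 0, 0, 0, 0, 0.026, 0, 0, 0, 0, 0, 0.029, 0, 0, 0, 0, 0, 0.031, 0, 0, 0])

```text
time: 13.42
ee_pos: [0.5739, 0.1594, 0.0393]
eef_rot: [-0.704, -0.062, 0.062, 0.704]
ft_force: [-0.0, -0.8, -1.2]
width: 0.0261
```

arm_command(deltas=[0, 0, 0.001, 0, 0, 0, 0, 0, 0.002, 0, 0, 0, 0, 0, 0.003, 0, 0, 0, 0, 0, 0.004, 0, 0, 0])

```text
time: 13.92
ee_pos: [0.5732, 0.1632, 0.0393]
eef_rot: [-0.704, -0.062, 0.062, 0.704]
ft_force: [-0.3, -0.7, -1.4]
width: 0.026
```

```bash
python3 - <<'E'
from wov import *
from h import goal
goal((.584-.063*np.sin(.1755),.1075+.063*np.cos(.1755),.0395),.1755)
wov('w9.png',[])
E
```

```text
t 13.925 pos [0.5732 0.1632 0.0393] shift [ 0.0009 -0.0002  0.0063] rot [-0.   -0.01 -0.  ] alt [ 0.0000e+00  1.7999e+02 -1.0000e-02]
toolx [ 0.985  0.174 -0.   ] tooly [-0.  0. -1.] toolz [-0.174  0.985  0.   ] J [-0.73  0.47  0.47  1.75 -0.25  0.98  0.01] F [-0.33 -0.72 -1.38]
```

View pics/w9.png

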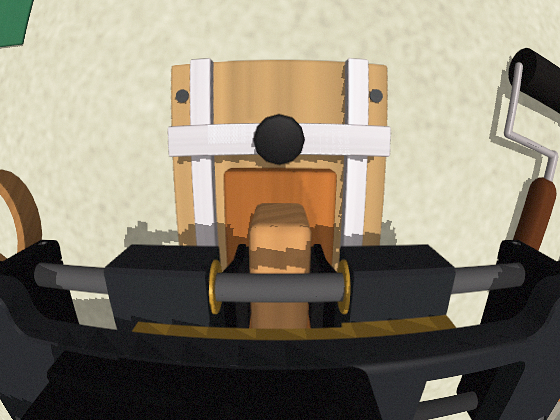

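About 6 mm left (bar face row 156, block front row 168). Creeping.

arm_command(deltas=[0, 0, 0.0008, 0, 0, 0, 0, 0, 0.0016, 0, 0, 0, 0, 0, 0.0024, 0, 0, 0, 0, 0, 0.0032, 0, 0, 0])

```text
time: 14.48
ee_pos: [0.5726, 0.1664, 0.0393]
eef_rot: [-0.704, -0.062, 0.062, 0.704]
ft_force: [-0.6, 0.4, -1.3]
width: 0.0259
```

arm_command(deltas=[0, 0, 0.0005, 0, 0, 0, 0, 0, 0.001, 0, 0, 0, 0, 0, 0.0015, 0, 0, 0])

```text
time: 14.85
ee_pos: [0.5724, 0.1679, 0.0393]
eef_rot: [-0.704, -0.062, 0.062, 0.704]
ft_force: [0.0, -0.5, -1.8]
width: 0.0259
```

arm_command(deltas=[0, 0, 0.0005, 0, 0, 0, 0, 0, 0.001, 0, 0, 0])

```text
time: 15.1
ee_pos: [0.5722, 0.1689, 0.0393]
eef_rot: [-0.704, -0.062, 0.062, 0.704]
ft_force: [0.7, 0.6, -2.0]
width: 0.0256
```

arm_command(deltas=[0, 0, 0.0005, 0, 0, 0, 0, 0, 0.001, 0, 0, 0])

```text
time: 15.35
ee_pos: [0.572, 0.1699, 0.0393]
eef_rot: [-0.704, -0.062, 0.062, 0.704]
ft_force: [-0.5, 0.7, -1.7]
width: 0.0261
```

arm_command(deltas=[0, 0, 0.0005, 0, 0, 0, 0, 0, 0.001, 0, 0, 0])

```text
time: 15.6
ee_pos: [0.5718, 0.1708, 0.0393]
eef_rot: [-0.704, -0.062, 0.062, 0.704]
ft_force: [-0.6, 0.2, -2.0]
width: 0.0259
```

```bash
python3 - <<'E'
from wov import *
from h import goal
goal((.584-.063*np.sin(.1755),.1075+.063*np.cos(.1755),.0395),.1755)
wov('w10.png',[])
E
```

```text
t 15.6 pos [0.5718 0.1708 0.0393] shift [ 0.0009 -0.0002 -0.0015] rot [-0.   -0.01 -0.  ] alt [ 0.0000e+00  1.7999e+02 -1.0000e-02]
toolx [ 0.985  0.175 -0.   ] tooly [-0.  0. -1.] toolz [-0.175  0.985  0.   ] J [-0.74  0.47  0.47  1.75 -0.25  0.98 -0.  ] F [-0.61  0.25 -1.97]
```

View pics/w10.png

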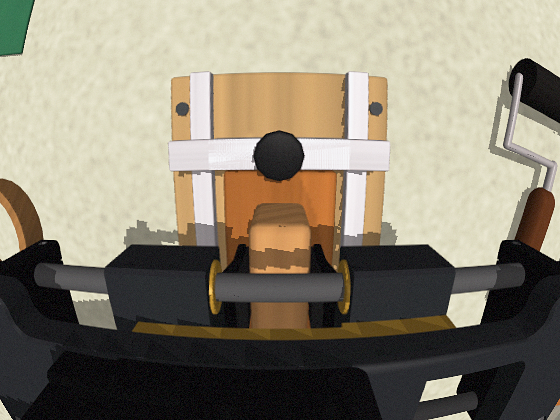

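The bar edge (row 171) now meets the block's front in the picture, but no force yet. Continue in half-millimetre steps, with slight down bias so it surely lies on the board.

arm_command(deltas=[0, 0.0002, 0.0005, 0, 0, 0, 0, 0.0003, 0.001, 0, 0, 0])

```text
time: 15.9
ee_pos: [0.5719, 0.1713, 0.0393]
eef_rot: [0.704, 0.062, -0.062, -0.704]
ft_force: [0.8, -2.5, 2.4]
width: 0.0262
```

arm_command(deltas=[0, 0, 0.0005, 0, 0, 0, 0, 0, 0.001, 0, 0, 0])

```text
time: 16.15
ee_pos: [0.572, 0.172, 0.0393]
eef_rot: [0.705, 0.062, -0.061, -0.704]
ft_force: [1.3, -5.6, 3.2]
width: 0.0257
```

arm_command(deltas=[0, 0, 0.0005, 0, 0, 0, 0, 0, 0.001, 0, 0, 0])

```text
time: 16.4
ee_pos: [0.5722, 0.1722, 0.0393]
eef_rot: [0.705, 0.062, -0.061, -0.704]
ft_force: [3.6, -8.1, 1.1]
width: 0.0256
```

arm_command(deltas=[0, 0, 0.0005, 0, 0, 0, 0, 0, 0.0005, 0, 0, 0])

```text
time: 16.65
ee_pos: [0.5722, 0.1723, 0.0394]
eef_rot: [0.705, 0.062, -0.061, -0.704]
ft_force: [3.2, -8.1, 3.5]
width: 0.0258
```

```bash
python3 - <<'E'
from wov import *
from h import goal
goal((.584-.063*np.sin(.1755),.1075+.063*np.cos(.1755),.0395),.1755)
print(r.read_state()['torque'])
wov('w11.png',[])
E
```

```text
t 16.65 pos [0.5722 0.1723 0.0394] shift [ 0.0003 -0.0001 -0.0029] rot [ 0.11 -0.08  0.07] alt [-1.1000e-01  1.7992e+02  1.7000e-01]
toolx [0.985 0.173 0.001] tooly [ 0.002 -0.002 -1.   ] toolz [-0.173  0.985 -0.002] J [-0.75  0.47  0.47  1.75 -0.25  0.98 -0.01] F [ 3.17 -8.09  3.51]
[-1.78900128 -0.41265735  0.13275528]
```

View pics/w11.png

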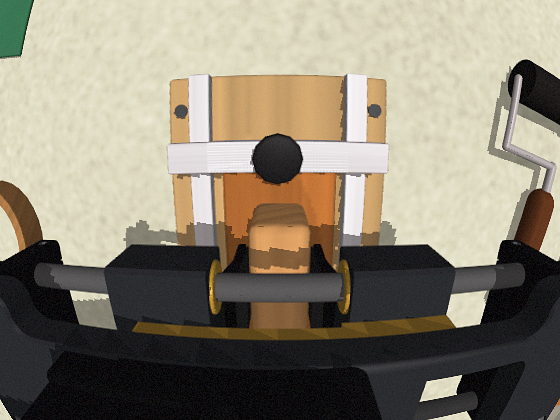

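Firm contact: about 9 N along the lane with the TCP stalled. Open in place, then rise.

arm_command(deltas=[0, 0, -0.0005, 0, 0, 0, 0, 0, -0.0005, 0, 0, 0, 0, 0, -0.0005, 0, 0, 0, 0, 0, -0.0005, 0, 0, 0, 0, 0, -0.0005, 0, 0, 0], hand=0.65)

```text
time: 17.32
ee_pos: [0.5713, 0.1739, 0.039]
eef_rot: [-0.704, -0.062, 0.062, 0.704]
ft_force: [0.4, -0.3, -0.6]
width: 0.0556
```

arm_command(deltas=[0, -0.01, 0, 0, 0, 0, 0, -0.03, 0, 0, 0, 0, 0, -0.06, -0.0, 0, 0, 0, 0, -0.09, -0.02, 0, 0, 0, 0, -0.12, -0.05, 0, 0, 0, 0, -0.14, -0.09, 0, 0, 0, 0, -0.15, -0.13, 0, 0, 0, 0, -0.15, -0.15, 0, 0, 0])

```text
time: 18.32
ee_pos: [0.5984, 0.023, 0.192]
eef_rot: [0.704, 0.062, -0.06, -0.704]
ft_force: [1.2, 1.0, -0.2]
width: 0.057
```

```bash
python3 - <<'E'
from wov import *
from h import goal
goal((.5,.1,.2),.1755)
wov('w12.png',[])
p=r.camera('side');save({'image':cv2.resize(p['image'][110:370,210:390],None,fx=2.3,fy=2.3,interpolation=2)},'s12.png')
E
```

```text
t 18.325 pos [0.5984 0.023  0.192 ] shift [-0.0837 -0.0084  0.0927] rot [ 0.02 -0.19  0.2 ] alt [-3.2000e-01  1.7981e+02  3.0000e-02]
toolx [0.985 0.171 0.004] tooly [ 0.004  0.    -1.   ] toolz [-0.171  0.985 -0.   ] J [-0.59  0.32  0.59  1.61 -0.18  1.27  0.2 ] F [ 1.19  1.03 -0.23]
```

View pics/w12.png

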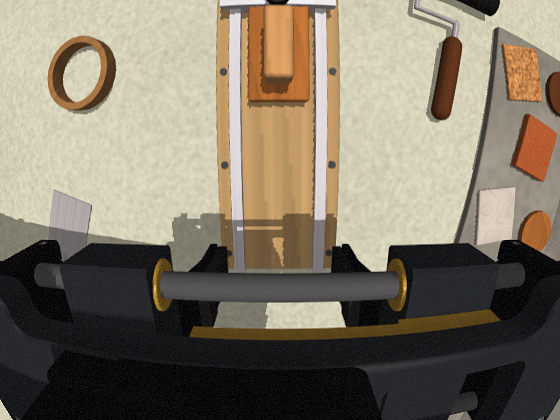

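View pics/s12.png

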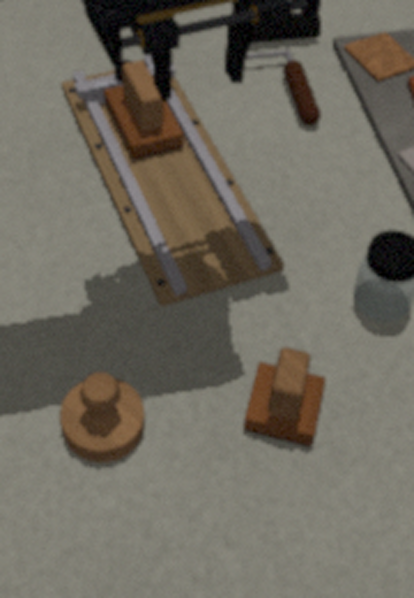

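arm_command(deltas=[0, 0, -0.02, 0, 0, 0, 0, 0, -0.05, 0, 0, 0, 0, 0, -0.07, 0, 0, 0, 0, 0, -0.08, 0, 0, 0, 0, 0, -0.08, 0, 0, 0, 0, 0, -0.08, 0, 0, 0])

```text
time: 19.18
ee_pos: [0.6115, -0.0512, 0.1891]
eef_rot: [-0.704, -0.062, 0.062, 0.705]
ft_force: [0.5, -0.1, -0.2]
width: 0.0563
```

```bash
python3 - <<'E'
from wov import *
p=r.camera('wrist');save({'image':cv2.resize(p['image'][0:140,190:370],None,fx=4,fy=4,interpolation=2)},'w13.png')
p=r.camera('side');save({'image':cv2.resize(p['image'][120:220,220:340],None,fx=6,fy=6,interpolation=2)},'s13.png')
p=r.camera('top')
for n,parts,q0 in(('long_block_grip',LONG,(.572,.1725,.17)),):
    for b in r.regions_of(p,n)[:2]:
        print(n,b['conf'],b['centre'],fit([(p,b['region'].astype(float))],parts,q0,.012))
for b in r.boxes_of(p,'short_block_grip')[:1]: print('short',b)
save({'image':cv2.resize(p['image'][120:270,90:490],(800,300))},'t13.png')
E
```

View pics/w13.png

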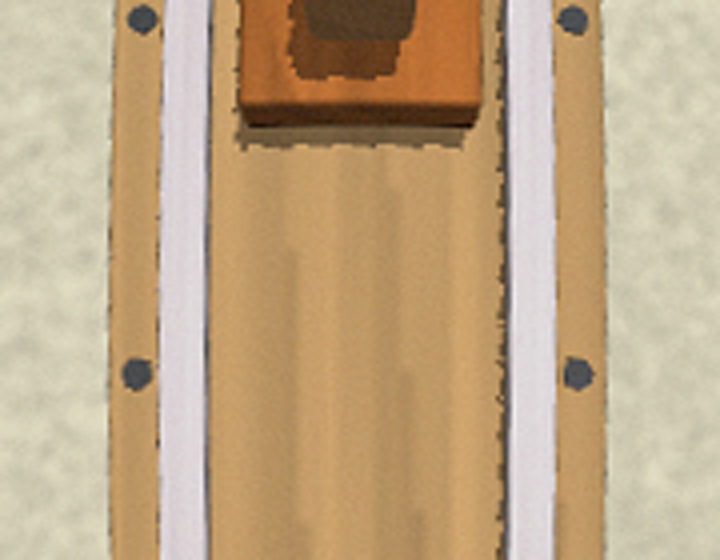

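View pics/s13.png

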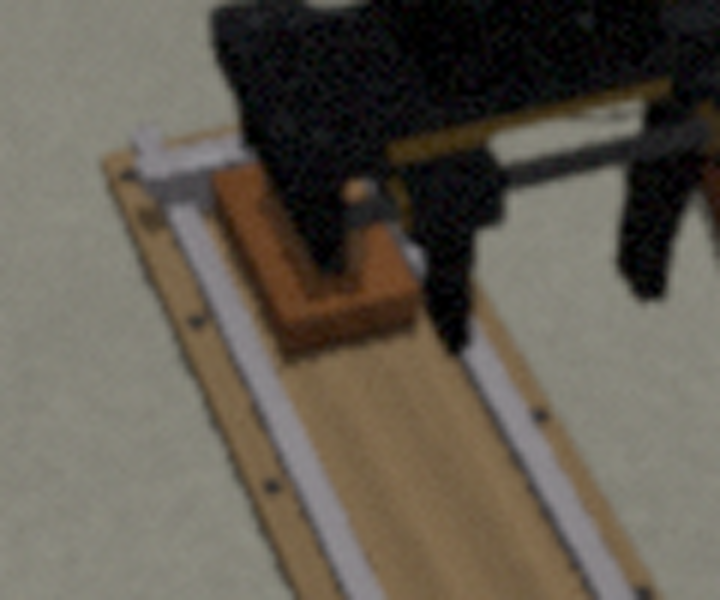

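View pics/t13.png

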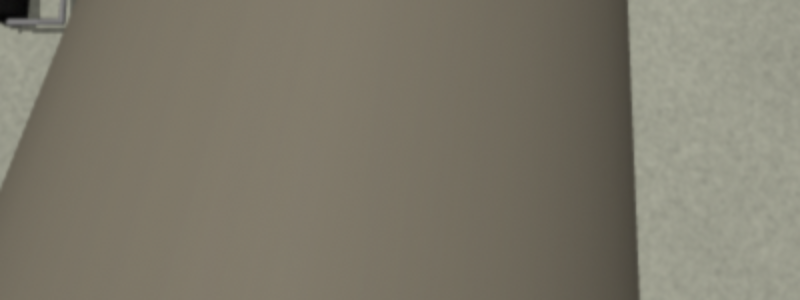

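Side view: the block's front meets the bar face with no gap showing (rows 165–200), and it lies square between the rails. The top view is hidden by the arm. I hand the job in.

```bash
python3 - <<'E'
from h import *
print(r.close_job(), r.read_state()['time'])
E
```

```text
the job is handed in; nothing more can be done
the job is handed in; nothing more can be done
```

The long block is lying in the lane against the stop bar, and the job is handed in. The clock read 19.2 s at the last move, and two or three camera and network calls followed, so the total is well inside 42 s.

**What I did:** I gripped the long block by its ridge and set it down centred between the rails, about 12 cm short of its final position. I let go so it lay free, gripped it again and slid it along the lane. Over the last few millimetres I moved it in half-millimetre steps. At the bar the tool stalled and the force along the lane rose to about 8–9 N. I then opened the gripper, rose and backed away.

**Last checks:**
- **Against the bar:** the side picture shows no gap between block and bar, and the wrist picture shows the block square in the lane with room on both sides.
- **Short block:** it was still standing in place in the side picture, and I never went near it on the way down or along the lane.
- **Failed check:** I also tried to confirm the block's final pose in the top camera, but the arm hid the scene, so that check gave nothing. Contact with the bar rests on the felt force and the side and wrist pictures.

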